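# Pack the pull hook and the tote under the cantilever tray

### The job

Swing the kit box's tray up and over by its handle until it rests open, and then use the pull hook to draw the small tote at least 10 cm from where it stands, touching the tote only with the hook until then. Pack both the hook and the tote upright on the floor of the box, setting them down rather than dropping them, and swing the tray gently back, fully shut, with its batten still in it. Do not shift the scraps of wood lying about.

Things in the scene. Friction and masses are not known exactly. Their poses are not given: they have to be found in the camera images.
- kit_box: open plywood box fixed to the table, outside 246 (its x) x 196 (its y) x 100 mm high, walls and floor 8 mm, so the compartment inside is 230 x 180 mm. Origin: centre of its underside on the table. Closed, the tray covers it like a lid.
- compartment (a point): centre of the upper face of the box's floor, 8 mm above the table (and 92 mm below the rim); axes as the box's
- tray_swing (a joint): angle q (rad) of the two pairs of steel arms that carry the tray: 0 tray shut on the rim, 1.745 open at its stop. No spring or latch, little friction: below the top of the arc (q = 0.96) the tray falls shut by its weight, past it the tray falls open and stays. Arms and tray weigh about 0.7 kg.
- tray_handle (a point): middle of the tray's handle, a wooden bar 16 mm thick along the box's x, 104 mm free between its posts, 162 mm above the table when shut, 55 mm above the tray's floor and 26 mm above the tray's rim.
- tray_floor (a point): middle of the upper face of the tray's floor, under the handle. The tray is open, outside 246 x 196 x 36 mm, walls and floor 7 mm; axes as the box's. It stays level on its arc: with a = 0.960 - q each point lies 130*(sin a - 0.819) mm along the box's y and 130*(cos a - 0.574) mm up from its shut place (55 mm up at the top; open: 17 mm up, 198 mm towards the box's -y)
- tray_batten: pale loose batten lying in the tray beside the handle, 120 x 22 x 16 mm, to stay in the tray. Origin: centre of its underside
- pull_hook: loose tool that stands on the table. Dark wooden grip block 70 (x) x 24 (y) x 76 mm high on a foot 78 x 38 x 10 mm; from the block's front a 10 mm steel rod runs along +x, its middle 66 mm up, and is bent straight down 150 mm from the origin, its end level with the foot's underside. 194 mm long over all, about 0.2 kg. Origin: centre of the foot's underside. Take it by the block across its 24 mm.
- hook_end (a point): lower end of the bent-down rod, 150 mm along the hook's x from its origin, at the level of its underside
- tote: small open wooden tote, 112 (x) x 80 (y) x 48 mm, walls and floor 7 mm, about 0.3 kg, standing at the far side of the table. A partition 10 mm thick and 36 mm high at its middle divides it into two bays 44 (x) x 66 (y) mm, and over it runs a dowel along y on two posts (16 x 10 mm). 78 mm high over the posts. Origin: centre of its underside
- tote_dowel (a point): middle of the tote's dowel, 12 mm thick, along the tote's y, 58 mm free between its posts, 70 mm above the tote's underside; the tote can be lifted by it
- block_a: scrap wood block, 69 x 60 x 24 mm, loose; not to be shifted. Origin: centre of its underside, as for the other scraps
- block_b: scrap wood block, 68 x 71 x 24 mm, loose; not to be shifted
- cream_batten: cream scrap batten, 109 (x) x 42 (y) x 20 mm, loose; not to be shifted
- tan_block: tan scrap block, 73 x 100 x 26 mm, loose; not to be shifted
- red_block: red-brown scrap block, 100 x 80 x 23 mm, loose; not to be shifted
- offcut_12: small pale scrap, 46 x 58 x 14 mm, loose, on the right; not to be shifted
- offcut_13: small brown scrap, 42 x 48 x 10 mm, loose, on the right; not to be shifted

How it is judged:
By the outcome, as a careful person would: the job done as asked, in the order asked, and still so for the second after the job is handed in, with the robot touching nothing.
It also fails if it takes over 72 s, if anything falls off the work surface, if the arm or the gripper's body presses on something with over 40 N, if the wrist force passes 120 N, or if a joint passes its speed limit or range.

### The arm

A 6-joint arm with a two-finger parallel gripper is mounted at the origin on a cart in front of the work surface, level with it; the furniture and walls round the work are solid. World frame = base frame: x ahead of the robot, y to its left, z up, the work surface at z = 0. Lengths are in mm, angles in rad, forces in N, time in s.
With the tool pointing down it reaches from about 275 to 725 mm from the base axis. Payload 15.9 kg.
Tool frame: the origin (TCP) lies at the very end of the fingers, on their centre line; the grasp point (between the pads) lies 19 mm behind it; z points along the fingers, y is the line along which they close (so a half turn about z gives the same grasp; the last joint's range is limited). The gripper opens to 85 mm and grips with 20 to 120 N. Pads are 22 mm wide; open, the fingers measure 114 mm over their backs; the gripper's body (76 mm by 85 mm) begins 54 mm behind the grasp point. The pads swing forward as they close: fully open they stand 13 mm farther back than shut.
Start: joints at [1.188, 0.213, -0.034, 1.323, 0, 1.571], TCP at [186.752, 463.798, 231.306] pointing down, gripper open.
Joint ranges: [-2.98, 2.98], [-0.74, 1.72], [-1.14, 1.35], [-2.1, 2.04], [-1.57, 1.44], [-3.14, 3.14]. Speed limits (rad/s): [1.89, 1.89, 2.39, 2.57, 3.14, 3.14].

### API

Orientations are given as a unit quaternion [w, x, y, z].
In Python, from plant import manip, grab_frame, job_done gives the robot as it stands. The module is installed in compiled form; this text tells all that it offers.
- The arm moves only by the tool carry_out, never from a script. Its arguments are lists of equal length, an entry for each row: "translation": the shift along the tool's x, y, z in mm, a list of three; "yaw": the turn about the tool's z in rad; "hand": the gripper command: -1 is shut, 1 is fully open, values between are in proportion. A call has 1 to 12 rows; each row shifts and turns the commanded pose from where the row before left it, along the tool's axes as they then stand; what a row does not reach is not made up. A row lasts 1/12 s, in which the tool goes at most 41.7 mm and 7.16 degrees, less where a joint would pass 70% of its speed; a pose out of reach is approached as far as the arm can. A call with a gripper value outside its range is refused whole. The fingers move at their own pace and stop on an object; "newtons" is the grip in N (left out, the last holds). Time passes only in rows, so rows that do not move let the fingers close. It gives the time, the measured TCP pose, the force, the opening and the grip force at its end, in the units of the state.
- manip.get_state(): the state, without advancing time (a new reading comes with each control period).
- grab_frame(name): name is "side" or "top" or "wrist"; returns a dict with "img" (384x512x3 uint8, red, green, blue), "depth" (384x512 float32, mm along the optical axis (not along the pixel's ray), 0 where there is no reading), "camera_matrix" (3x3 intrinsics, pixels), "R" (3x3) and "t" (3): a world point X has camera coordinates R X + t. Camera axes: x right, y down, z forward; pixel columns grow to the right and rows downward; lengths in mm; the calibration is good to about 2 mm. The wrist camera is an equidistant fisheye: a pixel r from the principal point sees the ray r / f radians off the axis. A picture is of the moment at which its call begins.
- job_done(): hands the job in; it is judged then, once.
The state is a dict: "t": time; "q": joint angles; "joint_velocities": joint speeds; "effort": joint torques, N m; "position": TCP position; "eef_rot": TCP orientation; "contact_force": force on the tool from outside, world axes, zero at the start; "wrist_torque": the same for the moment, N m; "finger_gap": opening from 0.0 (shut) to 1.0 (fully open); "finger_force": force on a finger pad.
Only numpy, scipy, OpenCV 4.12 (cv2) and the standard library are available. Lean on these libraries where they do the work, as an engineer would, in place of code of your own. Each camera call takes 0.05 s, during which the arm holds its last target. There are 200 camera calls.

## Working session

There is one attempt and no reset: what is moved stays moved. The work goes in short steps, Python scripts to look and compute and a tool call to move; the robot and the scene stay as the last step left them, time stands still between calls to the robot, and variables do not carry over. Pictures are saved under pics/ and viewed, at most 10 in all, crops included, and the job is handed in when it is done.

Besides the shell and the picture viewer there is one more tool, called after "Call:" by a JSON object that holds its "api" and its "payload", one argument or row to a line. carry_out: Moves the arm, as the interface text tells. Its arguments: {"type":"object","properties":{"translation":{"type":"array","items":{"type":"array","items":{"type":"number"}}},"yaw":{"type":"array","items":{"type":"number"}},"hand":{"type":"array","items":{"type":"number"}},"newtons":{"type":"number"}},"required":["translation","yaw","hand"]}

```bash
mkdir -p pics; cat > h.py <<'E'
import numpy as np,cv2
from plant import manip,grab_frame,job_done
def save(n,f): 
    g=grab_frame(n); cv2.imwrite(f'pics/{f}.png',g['img'][:,:,::-1]); np.savez(f'pics/{f}.npz',**g); return g
def load(f): return dict(np.load(f'pics/{f}.npz'))
def rays(g,uv,fish=False):
    uv=np.atleast_2d(np.float64(uv)); K=g['camera_matrix']
    p=np.c_[(uv[:,0]-K[0,2])/K[0,0],(uv[:,1]-K[1,2])/K[1,1]]
    if fish:
        r=np.linalg.norm(p,axis=1); s=np.where(r>1e-9,np.sin(r)/np.maximum(r,1e-9),1)
        d=np.c_[p*s[:,None],np.cos(r)]
    else: d=np.c_[p,np.ones(len(p))]
    return -g['R'].T@g['t'], d@g['R']
def plane(g,uv,z,fish=False):
    o,d=rays(g,uv,fish); return o+d*((z-o[2])/d[:,2])[:,None]
def cloud(g,fish=False):
    v,u=np.mgrid[:384,:512]; uv=np.c_[u.ravel(),v.ravel()]
    o,d=rays(g,uv,fish); 
    dz=d@g['R'][2]  # optical-axis comp
    P=o+d*(g['depth'].ravel()/np.where(abs(dz)<1e-6,1,dz))[:,None]
    P[g['depth'].ravel()==0]=np.nan
    return P.reshape(384,512,3)
E
python3 - <<'E'
from h import *
for n in ("top","side","wrist"):
    g=save(n,n+"0"); print(n,g['camera_matrix'].tolist(),-g['R'].T@g['t'],g['R'].round(2).tolist(),(g['depth']>0).mean())
a=[cv2.imread(f'pics/{n}0.png') for n in("top","side")]
s=manip.get_state();print(s)
E
```

```text
top [[379.0551082076194, 0.0, 258.70634565365], [0.0, 379.0551082076194, 192.0314073666573], [0.0, 0.0, 1.0]] [ 488.00747597  -20.00182308 1208.12621901] [[0.0, -1.0, -0.01], [-1.0, -0.0, -0.08], [0.08, 0.01, -1.0]] 0.9961395263671875
side [[353.99416009436584, 0.0, 261.9005812791799], [0.0, 353.99416009436584, 188.70326806784644], [0.0, 0.0, 1.0]] [ 229.27930005 -791.89434408  763.91113529] [[0.91, -0.42, -0.02], [-0.27, -0.55, -0.79], [0.32, 0.72, -0.61]] 0.9959665934244791
wrist [[297.3186396354542, 0.0, 264.3051775915532], [0.0, 297.3186396354542, 197.30566920638103], [0.0, 0.0, 1.0]] [111.49707088 493.0642961  373.84166737] [[0.37, 0.93, -0.0], [0.88, -0.35, 0.31], [0.29, -0.12, -0.95]] 0.9960225423177084
{'t': 0.15, 'q': array([ 1.18797839e+00,  2.13254953e-01, -3.48691824e-02,  1.32350198e+00,
       -8.75271236e-06,  1.57076917e+00]), 'joint_velocities': array([ 0.00125699, -0.00107807,  0.00236461,  0.00199459,  0.00083934,
        0.00015963]), 'effort': array([-8.02071463e-04, -6.86397815e+01,  4.87252736e+01,  1.28164320e-02,
       -4.23026768e-05, -1.04878163e-05]), 'position': array([186.67767331, 463.57626903, 230.94209834]), 'eef_rot': array([-7.46399305e-05,  1.90228968e-01,  9.81739664e-01, -4.08150597e-04]), 'contact_force': array([ 0.07220966, -0.43965665,  0.19119975]), 'wrist_torque': array([-0.02081025, -0.00402197,  0.006884  ]), 'finger_force': 0.0, 'finger_gap': 1.0001879304818444}
```

View pics/top0.png

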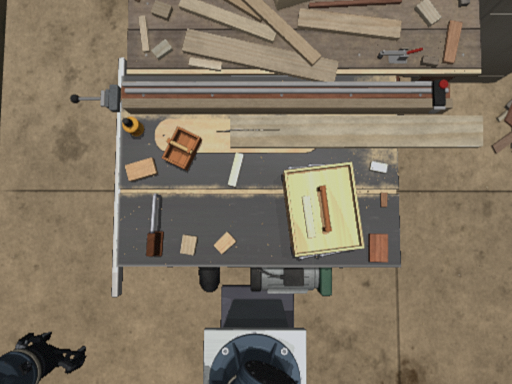

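View pics/side0.png

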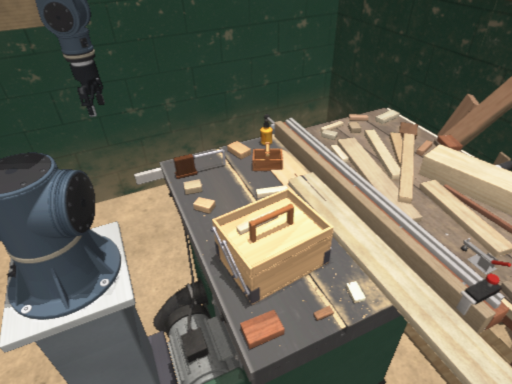

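Top: the box with its handle at (324,208), the hook at (154,225) with its rod pointing up, the tote at (182,148), and scraps round about. The side view shows the swing arm on the near box face at (230,265), its top leaning to +y, so the tray should open towards world -y. Next I measure.

```bash
python3 - <<'E'
from h import *
g=load('top0'); P=cloud(g); Z=P[...,2]; img=g['img']
def rect(m,name):
    p=P[m][:,:2]; r=cv2.minAreaRect(p.astype(np.float32)); print(name,m.sum(),np.round(r[0],1),np.round(r[1],1),round(r[2],1),'z',np.nanpercentile(P[m][:,2],[5,50,95]).round(1))
tab=(P[...,0]>230)&(P[...,0]<720)&(P[...,1]<420)&(P[...,1]>-480)
print('table z',np.nanmedian(Z[tab&(abs(Z)<10)]))
m=(tab&(Z>8)&(Z<300)).astype(np.uint8)
n,l,s,c=cv2.connectedComponentsWithStats(m)
for i in range(1,n):
    if s[i,4]>25: rect(l==i,f'{c[i].round()}')
box=np.zeros_like(m,bool); box[150:265,275:370]=1
rect(box&(Z>125)&(Z<150),'rim'); rect(box&(Z>155)&(Z<185),'handle')
t=np.zeros_like(box); t[120:180,155:210]=1
rect(t&(Z>30)&(Z<60),'tote'); rect(t&(Z>60),'dowel')
hk=np.zeros_like(box); hk[190:262,140:170]=1
rect(hk&(Z>70),'block');rect(hk&(Z>45),'hookall')
b=box&(img.min(2)>215); rect(b,'batten')
w=cv2.resize(np.vstack([img[120:265,120:260]]),None,fx=3,fy=3)
w2=cv2.resize(load('side0')['img'][185:305,200:340],(int(140*435/120),435))
cv2.imwrite('pics/crop.png',np.hstack([w[:435,:290],w2])[:,:,::-1])
E
```

```text
table z -1.296849801774215
[180. 155.] 385 [699.8 236.5] [83.4 81.6] 64.4 z [ 9.1 45.  76.2]
[235. 170.] 283 [649.4  63. ] [ 27.  106.9] 76.0 z [15.2 19.3 22.8]
[141. 170.] 516 [649.2 362.7] [53.5 90.2] 16.3 z [14.7 24.9 28.9]
[322. 210.] 6443 [ 521.4 -195. ] [271.4 197.7] 7.2 z [102.1 107.2 138.5]
[378. 167.] 145 [ 658.4 -391.4] [52.7 28.5] 78.4 z [ 9.4 13.4 16.6]
[383. 199.] 54 [ 555.5 -404.6] [18.7 41.9] 87.0 z [ 8.2 10.2 13. ]
[154. 235.] 514 [473.4 304.8] [ 31.9 192.5] 87.2 z [ 9.8 69.4 77.1]
[224. 243.] 253 [418.3  95.8] [39.7 60.9] 45.0 z [18.9 23.1 27.2]
[188. 245.] 282 [412.  208.2] [44.8 58.3] 81.4 z [18.4 23.1 27.1]
[378. 248.] 544 [ 404.3 -382.6] [57.4 86.9] 88.5 z [17.4 21.9 26. ]
rim 918 [ 521.6 -195.7] [262.1 196.2] 7.2 z [126.5 134.4 138.2]
handle 278 [ 521.6 -195.3] [126.1  17.3] 7.3 z [162.4 167.8 171.4]
tote 358 [713.9 230.9] [ 81.1 111.9] 64.2 z [32.7 45.7 50.5]
dowel 123 [713.5 230.4] [84.4 14.8] 64.3 z [69.5 74.5 79.1]
block 240 [473.2 307.5] [ 24.8 182.8] 86.4 z [70.5 74.2 78.3]
hookall 383 [475.1 309. ] [ 25.  186.6] 88.0 z [54.2 71.7 77.7]
batten 0 [0. 0.] [0. 0.] 0.0 z nan
  return np.nanmean(a, axis, out=out, keepdims=keepdims)
```

View pics/crop.png

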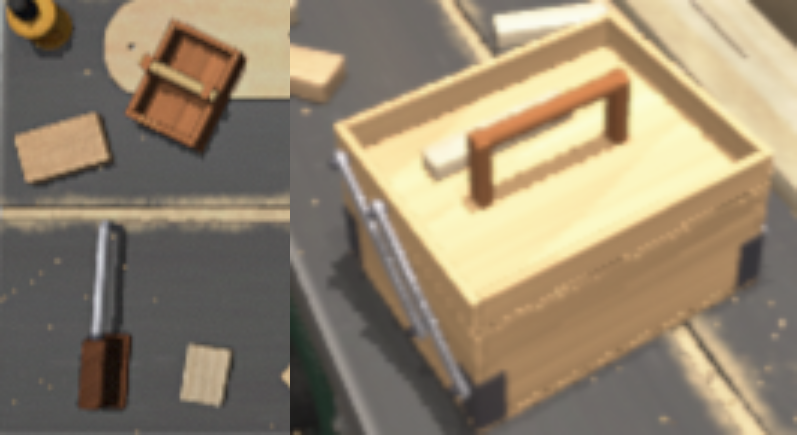

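The crop shows the tote's dowel running from (148,65) to (212,95) with its near bay below. It also confirms that the arms pivot low at box -y. I'll write a planner that turns world goals into tool-axis rows, and start with the handle.

```bash
cat >> h.py <<'E'
def psi():
    w,x,y,z=manip.get_state()['eef_rot']; return np.degrees(np.arctan2(1-2*(x*x+z*z),2*(x*y-w*z)))
def plan(*goals,step=36):
    """goals: (x,y,z,psi or None); psi=deg of tool y axis, yaw done first"""
    s=manip.get_state(); p=s['position'].copy(); a=psi(); print('at',p.round(1),'psi',round(a,1),'t',round(s['t'],2))
    for gx in goals:
        if gx[3] is not None:
            d=(gx[3]-a+90)%180-90
            if abs(d)>.2: print('  yaw rad',round(-np.radians(d),3),'rows',int(np.ceil(abs(d)/6.5)))
            a+=d
        c,q=np.cos(np.radians(a)),np.sin(np.radians(a)); d=np.array(gx[:3])-p
        t=np.array([-q*d[0]+c*d[1],c*d[0]+q*d[1],-d[2]]); n=max(1,int(np.ceil(np.linalg.norm(t)/step)))
        print('  tot',t.round(1),'rows',n,'each',(t/n).round(2)); p=np.array(gx[:3],float)
E
python3 - <<'E'
from h import *
plan((521.6,-195.3,235,97.2),(521.6,-195.3,143,None),step=35)
E
```

```text
at [186.7 463.6 230.9] psi 68.1 t 0.15
  yaw rad -0.508 rows 5
  tot [-249.7 -695.7   -4.1] rows 22 each [-11.35 -31.62  -0.18]
  tot [-0.  0. 92.] rows 3 each [-0.    0.   30.67]
```

Call:
{"api": "carry_out", "payload": {
  "translation": [
    [0,0,0],
    [0,0,0],
    [0,0,0],
    [0,0,0],
    [0,0,0],
    [-11.35,-31.6,0],
    [-11.35,-31.6,0],
    [-11.35,-31.6,0],
    [-11.35,-31.6,0],
    [-11.35,-31.6,0],
    [-11.35,-31.6,0],
    [-11.35,-31.6,0]
  ],
  "yaw": [-0.102,-0.102,-0.102,-0.102,-0.1,0,0,0,0,0,0,0],
  "hand": [1,1,1,1,1,1,1,1,1,1,1,1],
  "newtons": 40
}}

```text
t: 1.15
position: [293.4, 252.7, 231.2]
eef_rot: [-0.0, -0.063, 0.998, -0.0]
contact_force: [1.7, 0.2, 0.1]
finger_gap: 1.001
finger_force: 0.0
```

Call:
{"api": "carry_out", "payload": {
  "translation": [
    [-11.35,-31.6,0],
    [-11.35,-31.6,0],
    [-11.35,-31.6,0],
    [-11.35,-31.6,0],
    [-11.35,-31.6,0],
    [-11.35,-31.6,0],
    [-11.35,-31.6,0],
    [-11.35,-31.6,0],
    [-11.35,-31.6,0],
    [-11.35,-31.6,0],
    [-11.35,-31.6,0],
    [-11.35,-31.6,0]
  ],
  "yaw": [0,0,0,0,0,0,0,0,0,0,0,0],
  "hand": [1,1,1,1,1,1,1,1,1,1,1,1]
}}

```text
t: 2.15
position: [476.0, -106.7, 231.1]
eef_rot: [-0.0, -0.062, 0.998, 0.0]
contact_force: [0.9, 0.7, 0.7]
finger_gap: 1.001
finger_force: 0.0
```

```bash
python3 - <<'E'
from h import *
plan((521.6,-195.3,143,97.2))
g=save('wrist','w1'); P=cloud(g,True); m=(P[...,2]>157)&(P[...,2]<178)&(abs(P[...,0]-521)<75)&(abs(P[...,1]+195)<40)
r=cv2.minAreaRect(P[m][:,:2].astype(np.float32)); print(m.sum(),r)
E
```

```text
at [ 476.  -106.7  231.1] psi 97.2 t 2.15
  tot [-34.1 -93.6  88.1] rows 4 each [ -8.53 -23.39  22.04]
1741 ((497.06451416015625, -200.06820678710938), (78.7669677734375, 17.747657775878906), 7.258672714233398)
```

Call:
{"api": "carry_out", "payload": {
  "translation": [
    [-11.4,-31.6,0],
    [-11.4,-31.6,0],
    [-11.3,-31,0],
    [0,0,30],
    [0,0,30],
    [0,0,28],
    [0,0,0],
    [0,0,0],
    [0,0,0],
    [0,0,0],
    [0,0,0],
    [0,0,0]
  ],
  "yaw": [0,0,0,0,0,0,0,0,0,0,0,0],
  "hand": [1,1,1,1,1,1,-1,-1,-1,-1,-1,-1],
  "newtons": 50
}}

```text
t: 3.2
position: [522.5, -196.6, 145.1]
eef_rot: [0.001, -0.062, 0.998, -0.003]
contact_force: [-2.2, -19.9, 3.8]
finger_gap: 0.164
finger_force: 48.5
```

```bash
python3 - <<'E'
from h import *
s=manip.get_state(); print(s['position'],s['contact_force'],s['finger_gap'],s['finger_force'],psi())
# arc increments in tool axes (tool y=box y, tool z down), eased
n=33; q=np.r_[0,1.70*(1-np.cos(np.pi*np.arange(1,n+1)/n))/2]; a=.96-q
Y=130*np.sin(a); Z=-130*np.cos(a)
print(np.c_[np.diff(Y),np.diff(Z)].round(1).tolist())
E
```

```text
[ 522.50435357 -196.56402627  145.12264924] [ -2.23993754 -19.89134545   3.78188399] 0.16364522392458528 48.53062927722931 97.12737206489615
[[-0.3, -0.4], [-0.9, -1.2], [-1.5, -2.0], [-2.1, -2.7], [-2.8, -3.4], [-3.5, -3.9], [-4.2, -4.4], [-5.0, -4.7], [-5.8, -4.9], [-6.7, -4.9], [-7.5, -4.8], [-8.2, -4.5], [-8.9, -4.0], [-9.5, -3.5], [-9.9, -2.8], [-10.3, -2.0], [-10.4, -1.2], [-10.5, -0.3], [-10.3, 0.5], [-10.0, 1.3], [-9.6, 2.0], [-9.0, 2.6], [-8.3, 3.0], [-7.6, 3.3], [-6.8, 3.5], [-5.9, 3.5], [-5.1, 3.4], [-4.3, 3.1], [-3.4, 2.7], [-2.6, 2.2], [-1.9, 1.6], [-1.1, 1.0], [-0.4, 0.3]]
```

Call:
{"api": "carry_out", "payload": {
  "translation": [
    [0,-1.8,-0.4],
    [0,-0.9,-1.2],
    [0,-1.5,-2.0],
    [0,-2.1,-2.7],
    [0,-2.8,-3.4],
    [0,-3.5,-3.9],
    [0,-4.2,-4.4],
    [0,-5.0,-4.7],
    [0,-5.8,-4.9],
    [0,-6.7,-4.9],
    [0,-7.5,-4.8],
    [0,-8.2,-4.5]
  ],
  "yaw": [0,0,0,0,0,0,0,0,0,0,0,0],
  "hand": [-1,-1,-1,-1,-1,-1,-1,-1,-1,-1,-1,-1]
}}

```text
t: 4.2
position: [528.1, -243.2, 186.1]
eef_rot: [0.001, -0.063, 0.998, 0.001]
contact_force: [3.5, 5.0, 1.2]
finger_gap: 0.168
finger_force: 49.7
```

Call:
{"api": "carry_out", "payload": {
  "translation": [
    [0,-8.9,-4.0],
    [0,-9.5,-3.5],
    [0,-9.9,-2.8],
    [0,-10.3,-2.0],
    [0,-10.4,-1.2],
    [0,-10.5,-0.3],
    [0,-10.3,0.5],
    [0,-10.0,1.3],
    [0,-9.6,2.0],
    [0,-9.0,2.6],
    [0,-8.3,3.0],
    [0,-7.6,3.3]
  ],
  "yaw": [0,0,0,0,0,0,0,0,0,0,0,0],
  "hand": [-1,-1,-1,-1,-1,-1,-1,-1,-1,-1,-1,-1]
}}

```text
t: 5.2
position: [542.7, -358.6, 187.7]
eef_rot: [0.001, -0.062, 0.998, -0.001]
contact_force: [3.3, -5.1, 5.8]
finger_gap: 0.168
finger_force: 50.2
```

Call:
{"api": "carry_out", "payload": {
  "translation": [
    [0,-6.8,3.5],
    [0,-5.9,3.5],
    [0,-5.1,3.4],
    [0,-4.3,3.1],
    [0,-3.4,2.7],
    [0,-2.6,2.2],
    [0,-1.9,1.6],
    [0,-1.1,1.0],
    [0,-0.4,0.3],
    [0,-2,2],
    [0,-2,2],
    [0,0,0]
  ],
  "yaw": [0,0,0,0,0,0,0,0,0,0,0,0],
  "hand": [-1,-1,-1,-1,-1,-1,-1,-1,-1,-1,-1,-1]
}}

```text
t: 6.2
position: [547.1, -393.6, 162.6]
eef_rot: [0.001, -0.062, 0.998, -0.001]
contact_force: [2.3, -7.0, 4.8]
finger_gap: 0.165
finger_force: 50.2
```

Call:
{"api": "carry_out", "payload": {
  "translation": [
    [0,0,0],
    [0,0,0],
    [0,0,0],
    [0,0,0],
    [0,0,-25],
    [0,0,-35],
    [0,0,-30],
    [6.5,34,0],
    [6.5,34,0],
    [6.5,34,0],
    [6.5,34,0],
    [6.5,34,0]
  ],
  "yaw": [0,0,0,0,0,0,0,0,0,0,0,0],
  "hand": [0.3,0.6,1,1,1,1,1,1,1,1,1,1]
}}

```text
t: 7.2
position: [491.8, -226.2, 250.7]
eef_rot: [-0.0, -0.062, 0.998, 0.0]
contact_force: [-0.4, -0.4, 0.4]
finger_gap: 0.999
finger_force: 0.0
```

```bash
python3 - <<'E'
from h import *
g=save('top','top1'); P=cloud(g); Z=P[...,2]
m=(Z>50)&(Z<90)&(P[...,0]>350)&(P[...,0]<610)&(abs(P[...,1]-307)<40)
p=P[m]; hot=p[:,2]>0
for lo,hi in((380,450),(455,490),(490,560)):
    k=(p[:,0]>lo)&(p[:,0]<hi); print(lo,k.sum(),p[k].mean(0).round(1),p[k].min(0).round(1),p[k].max(0).round(1))
m=(Z>167)&(Z<195)&(P[...,1]<-300)&(P[...,1]>-450)&(P[...,0]>400)&(P[...,0]<650)
print('handle',m.sum(),cv2.minAreaRect(P[m][:,:2].astype(np.float32)))
# box rim
m=(Z>90)&(Z<108)&(P[...,1]<-80)&(P[...,1]>-298)&(P[...,0]>380)&(P[...,0]<660)
print('boxrim',m.sum(),cv2.minAreaRect(P[m][:,:2].astype(np.float32)))
plan((418,307,235,88))
E
```

```text
380 230 [415.2 308.4  71.7] [381.5 297.8  50.1] [447.9 324.   82. ]
455 40 [471.7 308.1  69.2] [456.4 304.3  65. ] [489.3 314.4  73.9]
490 81 [524.9 305.5  68.9] [492.3 300.2  61.8] [558.8 312.4  73.1]
handle 0 ((0.0, 0.0), (0.0, 0.0), 0.0)
boxrim 700 ((525.0694580078125, -195.4261474609375), (253.07847595214844, 197.04849243164062), 7.276399612426758)
at [ 490.2 -221.6  251.3] psi 97.3 t 7.25
  yaw rad 0.162 rows 2
  tot [ 90.6 525.7  16.3] rows 15 each [ 6.04 35.05  1.09]
```

View pics/top1.png

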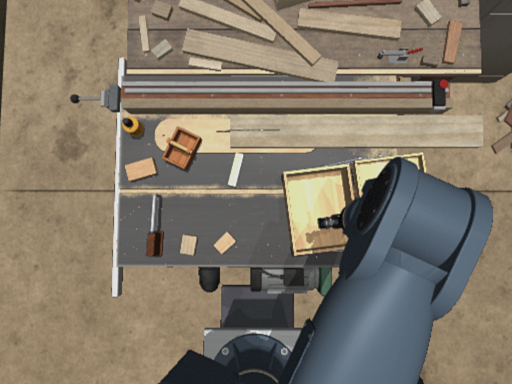

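Top view: the tray rests open right of the box at about (390,200), and the compartment at (320,210) is empty. Next, the hook.

Call:
{"api": "carry_out", "payload": {
  "translation": [
    [0,0,0],
    [0,0,0],
    [5.8,37.5,1],
    [5.8,37.5,1],
    [5.8,37.5,1],
    [5.8,37.5,1],
    [5.8,37.5,1],
    [5.8,37.5,1],
    [5.8,37.5,1],
    [5.8,37.5,1],
    [5.8,37.5,1],
    [5.8,37.5,1]
  ],
  "yaw": [0.085,0.085,0,0,0,0,0,0,0,0,0,0],
  "hand": [1,1,1,1,1,1,1,1,1,1,1,1]
}}

```text
t: 8.25
position: [450.9, 151.2, 241.1]
eef_rot: [0.0, 0.022, 1.0, 0.0]
contact_force: [0.5, -0.2, 0.2]
finger_gap: 0.998
finger_force: 0.0
```

```bash
python3 - <<'E'
from h import *
plan((415,307.5,200,87.5),(415,307.5,42,87.5))
E
```

```text
at [450.9 151.2 241.1] psi 87.4 t 8.25
  tot [ 42.6 154.5  41.1] rows 5 each [ 8.53 30.91  8.21]
  tot [  0.   0. 158.] rows 5 each [ 0.   0.  31.6]
```

Call:
{"api": "carry_out", "payload": {
  "translation": [
    [8.5,31,8],
    [8.5,31,8],
    [8.5,31,8],
    [8.5,31,8],
    [8.5,29,8],
    [0,0,33],
    [0,0,33],
    [0,0,33],
    [0,0,33],
    [0,0,26],
    [0,0,0],
    [0,0,0]
  ],
  "yaw": [0,0,0,0,0,0,0,0,0,0,0,0],
  "hand": [1,1,1,1,1,1,1,1,1,1,1,-1]
}}

```text
t: 9.25
position: [415.3, 303.7, 42.7]
eef_rot: [-0.001, 0.022, 1.0, -0.001]
contact_force: [0.2, -0.0, 0.4]
finger_gap: 0.883
finger_force: 0.0
```

Call:
{"api": "carry_out", "payload": {
  "translation": [
    [0,0,0],
    [0,0,0],
    [0,0,0],
    [0,0,0],
    [0,0,0],
    [0,0,0]
  ],
  "yaw": [0,0,0,0,0,0],
  "hand": [-1,-1,-1,-1,-1,-1],
  "newtons": 60
}}

```text
t: 9.75
position: [416.7, 304.6, 44.2]
eef_rot: [0.001, 0.022, 1.0, 0.001]
contact_force: [-1.4, -1.0, 11.2]
finger_gap: 0.272
finger_force: 58.8
```

```bash
python3 - <<'E'
from h import *
s=manip.get_state(); print(s['position'],psi(),s['contact_force'],s['finger_gap'])
g=save('side','side1')
E
```

```text
[416.70233138 304.59555113  44.16085338] 87.43456233212312 [-1.39862404 -0.96311811 11.2066133 ] 0.2717434744354039
```

```bash
python3 - <<'E'
from h import *
plan((416.7,304.6,125,None),(545.2,292.1,125,64.2))
E
```

```text
at [416.7 304.6  44.2] psi 87.4 t 9.8
  tot [  0.   -0.  -80.8] rows 3 each [ 1.000e-02 -0.000e+00 -2.694e+01]
  yaw rad 0.406 rows 4
  tot [-121.1   44.7   -0. ] rows 4 each [-30.28  11.17  -0.  ]
```

Call:
{"api": "carry_out", "payload": {
  "translation": [
    [0,0,-17],
    [0,0,-32],
    [0,0,-32],
    [0,0,0],
    [0,0,0],
    [0,0,0],
    [0,0,0],
    [-30,11,0],
    [-30,11,0],
    [-30,11,0],
    [-31,11.5,0],
    [0,0,0]
  ],
  "yaw": [0,0,0,0.102,0.102,0.102,0.1,0,0,0,0,0],
  "hand": [-1,-1,-1,-1,-1,-1,-1,-1,-1,-1,-1,-1]
}}

```text
t: 10.8
position: [548.9, 290.4, 123.4]
eef_rot: [0.001, 0.225, 0.974, 0.0]
contact_force: [0.9, 0.1, -1.8]
finger_gap: 0.27
finger_force: 60.1
```

```bash
python3 - <<'E'
from h import *
plan()
g=save('top','top2'); w=save('wrist','w2')
a=cv2.resize(g['img'][100:260,110:290],None,fx=2.2,fy=2.2); b=cv2.resize(w['img'],(400,300)); c=np.zeros((max(a.shape[0],300),a.shape[1]+400,3),np.uint8); c[:a.shape[0],:a.shape[1]]=a; c[:300,a.shape[1]:]=b
print(a.shape);cv2.imwrite('pics/c2.png',c[:,:,::-1])
E
```

```text
at [548.9 290.4 123.4] psi 64.0 t 10.8
(352, 396, 3)
```

View pics/c2.png

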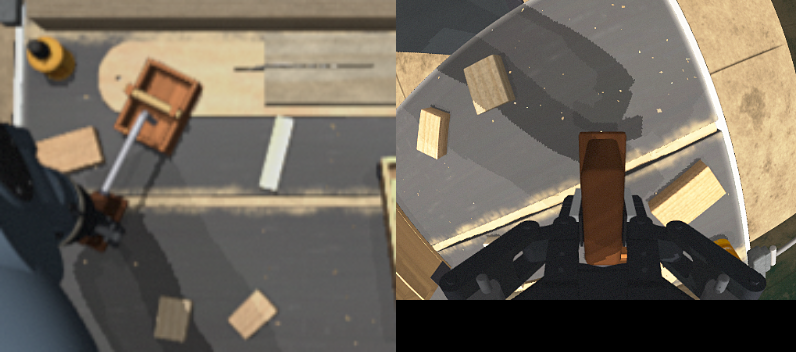

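The rod tip in the top crop is at about (152,115), over the near bay. I'll measure it from depth.

```bash
python3 - <<'E'
from h import *
g=load('top2'); P=cloud(g); Z=P[...,2]; v,u=np.mgrid[:384,:512]
m=(Z>125)&(Z<165)&(u>155)&(u<190)&(v>140)&(v<188)
p=P[m]; d=np.array([.9,-.436]); 
vx,vy,x0,y0=cv2.fitLine(p[:,:2].astype(np.float32),cv2.DIST_HUBER,0,.01,.01).ravel()
e=np.array([vx,vy])*np.sign(vx); c=np.array([x0,y0]); t=(p[:,:2]-c)@e
print(m.sum(),'ang',np.degrees(np.arctan2(e[1],e[0])),'far',c+e*t.max(),p[t>t.max()-15][:,2].mean(),'lat of tcp',np.cross(e,np.array([548.9,290.4])-c))
# rod centre is far-5
end=c+e*(t.max()-5); r=end-np.array([713.7,230.6]); print('end',end,'tote frame',r@[.9,-.436],r@[.436,.9])
E
```

```text
155 ang -26.505701 far [684.98909307 222.26624979] 143.66202477594882 lat of tcp 0.2374306727036739
end [680.51464332 224.49768423] tote frame -27.206211334871384 -19.960899706071324<stdin>:7: DeprecationWarning: Arrays of 2-dimensional vectors are deprecated. Use arrays of 3-dimensional vectors instead. (deprecated in NumPy 2.0)
```

Call:
{"api": "carry_out", "payload": {
  "translation": [
    [0,0,20],
    [0,0,22],
    [0,0,20],
    [0,0,0],
    [9,-4.4,0],
    [9,-4.4,0],
    [10.8,-5.3,0],
    [10.8,-5.3,0],
    [10.8,-5.3,0],
    [10.8,-5.3,0],
    [10.8,-5.3,0],
    [0,0,0]
  ],
  "yaw": [0,0,0,0,0,0,0,0,0,0,0,0],
  "hand": [-1,-1,-1,-1,-1,-1,-1,-1,-1,-1,-1,-1]
}}

```text
t: 11.9
position: [462.1, 291.4, 63.4]
eef_rot: [-0.0, 0.223, 0.975, 0.0]
contact_force: [0.8, 0.0, -3.3]
finger_gap: 0.265
finger_force: 60.1
```

```bash
cat >> h.py <<'E'
def tote(g):
    P=cloud(g); Z=P[...,2]; b=(P[...,0]>520)&(P[...,0]<790)&(P[...,1]>120)&(P[...,1]<300)
    f=lambda lo,hi,name:(lambda m:print(name,m.sum(),cv2.minAreaRect(P[m][:,:2].astype(np.float32))))(b&(Z>lo)&(Z<hi))
    f(32,56,'tote'); f(66,80,'dowel+')
E
python3 - <<'E'
from h import *
plan(); print(manip.get_state()['contact_force'])
g=save('top','top3'); tote(g)
E
```

```text
at [462.1 291.4  63.4] psi 64.2 t 11.9
[ 0.7609767   0.01729323 -3.28834825]
tote 307 ((645.5545043945312, 229.70635986328125), (81.13429260253906, 111.8240966796875), 60.870025634765625)
dowel+ 122 ((633.8175048828125, 224.703125), (94.70891571044922, 57.442684173583984), 23.71734046936035)
```

Call:
{"api": "carry_out", "payload": {
  "translation": [
    [9,-4.4,0],
    [10.8,-5.3,0],
    [10.8,-5.3,0],
    [10.8,-5.3,0],
    [10.8,-5.3,0],
    [8,-4,0],
    [0,0,0],
    [-5,2.4,0],
    [0,0,-20],
    [0,0,-30],
    [0,0,-30],
    [0,0,0]
  ],
  "yaw": [0,0,0,0,0,0,0,0,0,0,0,0],
  "hand": [-1,-1,-1,-1,-1,-1,-1,-1,-1,-1,-1,-1]
}}

```text
t: 12.95
position: [405.7, 292.2, 147.1]
eef_rot: [0.002, 0.224, 0.975, 0.003]
contact_force: [0.9, 1.0, -1.3]
finger_gap: 0.27
finger_force: 60.3
```

```bash
python3 - <<'E'
from h import *
print(manip.get_state()['contact_force'])
g=save('top','top4'); tote(g)
# hook goal: box centre C, box frame rotation 7.2
C=np.array([522.5,-196.5]); th=np.radians(7.2); X=np.array([np.cos(th),np.sin(th)]); Y=np.array([-X[1],X[0]])
h=C-58*X+52*Y; print('hook origin',h)
plan((*h,160,None),(*h,160,97.2))
E
```

```text
[ 0.93379864  1.04305443 -1.29867105]
tote 293 ((580.1332397460938, 225.53384399414062), (80.77873229980469, 111.84820556640625), 56.806175231933594)
dowel+ 122 ((580.5508422851562, 225.03555297851562), (85.11241149902344, 14.884838104248047), 57.20738220214844)
hook origin [ 458.44001918 -152.17936308]
at [405.1 291.8 144.6] psi 64.1 t 13.0
  tot [-241.7 -376.2  -15.4] rows 13 each [-18.59 -28.94  -1.19]
  yaw rad -0.577 rows 6
  tot [-0.  0. -0.] rows 1 each [-0.  0. -0.]
```

Call:
{"api": "carry_out", "payload": {
  "translation": [
    [0,0,-12],
    [0,0,-13],
    [0,0,0],
    [0,0,0],
    [0,0,0],
    [0,-30,0],
    [0,-34,0],
    [0,-34,0],
    [0,-34,0],
    [0,-34,0],
    [0,-34,0],
    [0,-34,0]
  ],
  "yaw": [-0.115,-0.115,-0.115,-0.115,-0.117,0,0,0,0,0,0,0],
  "hand": [-1,-1,-1,-1,-1,-1,-1,-1,-1,-1,-1,-1]
}}

```text
t: 14.0
position: [432.1, 56.6, 166.1]
eef_rot: [-0.0, -0.063, 0.998, -0.0]
contact_force: [1.8, -0.1, -3.0]
finger_gap: 0.27
finger_force: 60.3
```

Call:
{"api": "carry_out", "payload": {
  "translation": [
    [0,-34,0],
    [0,-34,0],
    [0,-34,0],
    [0,-34,0],
    [0,-34,0],
    [0,-30,0],
    [0,-13,0],
    [0,0,0],
    [0,0,0]
  ],
  "yaw": [0,0,0,0,0,0,0,0,0],
  "hand": [-1,-1,-1,-1,-1,-1,-1,-1,-1]
}}

```text
t: 14.75
position: [458.7, -153.4, 166.0]
eef_rot: [-0.001, -0.062, 0.998, 0.0]
contact_force: [-0.3, -0.2, -2.0]
finger_gap: 0.275
finger_force: 60.5
```

```bash
python3 - <<'E'
from h import *
plan((461.2,-151.8,170,97.2),(461.2,-151.8,58,97.2)); 
g=save('top','top5');w=save('wrist','w5')
a=cv2.resize(g['img'][130:290,250:430],None,fx=2.2,fy=2.2); b=cv2.resize(w['img'],(400,300)); c=np.zeros((352,796,3),np.uint8); c[:,:396]=a; c[:300,396:]=b
cv2.imwrite('pics/c5.png',c[:,:,::-1])
E
```

```text
at [ 458.7 -153.4  166. ] psi 97.1 t 14.75
  tot [-2.7  1.3 -4. ] rows 1 each [-2.71  1.29 -4.04]
  tot [ -0.   0. 112.] rows 4 each [-0.  0. 28.]
```

View pics/c5.png

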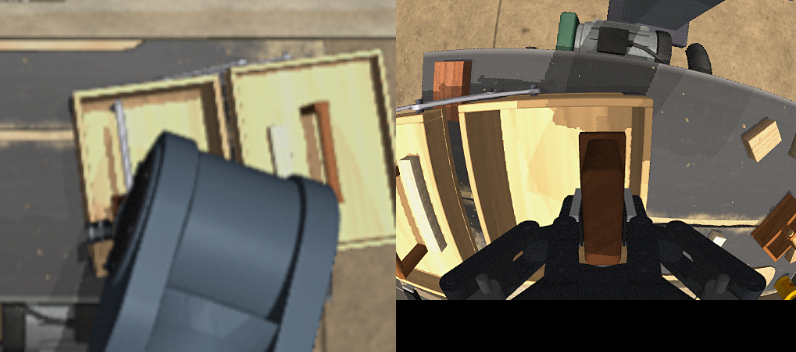

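The hook hangs over the left (+y) side of the compartment, with the rod parallel to the wall, and the batten is still in the tray. I lower it.

Call:
{"api": "carry_out", "payload": {
  "translation": [
    [-2.5,1.3,20],
    [0,0,28],
    [0,0,28],
    [0,0,20],
    [0,0,8],
    [0,0,3],
    [0,0,2],
    [0,0,0]
  ],
  "yaw": [0,0,0,0,0,0,0,0],
  "hand": [-1,-1,-1,-1,-1,-1,-1,-1]
}}

```text
t: 15.52
position: [461.8, -151.1, 58.7]
eef_rot: [0.001, -0.063, 0.998, -0.0]
contact_force: [0.0, 0.4, -1.8]
finger_gap: 0.272
finger_force: 60.4
```

Call:
{"api": "carry_out", "payload": {
  "translation": [
    [0,0,2],
    [0,0,2],
    [0,0,1],
    [0,0,0]
  ],
  "yaw": [0,0,0,0],
  "hand": [-1,-1,-1,-1]
}}

```text
t: 15.85
position: [462.6, -151.6, 54.9]
eef_rot: [0.002, -0.063, 0.998, -0.0]
contact_force: [-4.3, -0.5, 22.2]
finger_gap: 0.267
finger_force: 67.2
```

Call:
{"api": "carry_out", "payload": {
  "translation": [
    [0,0,0],
    [0,0,0],
    [0,0,0],
    [0,0,0],
    [0,0,-8],
    [0,0,-25],
    [0,0,-35],
    [0,0,-40],
    [0,0,-30]
  ],
  "yaw": [0,0,0,0,0,0,0,0,0],
  "hand": [-0.4,-0.3,-0.15,-0.15,-0.15,-0.15,-0.15,-0.15,0]
}}

```text
t: 16.6
position: [461.6, -151.4, 194.5]
eef_rot: [0.001, -0.063, 0.998, -0.001]
contact_force: [1.3, -0.3, 1.0]
finger_gap: 0.5
finger_force: 0.0
```

```bash
python3 - <<'E'
from h import *
th=np.radians(-33); 
# tote dowel long axis 57 deg -> tool y perpendicular: 147 = -33
plan((580.3,225.3,200,147),(580.3,225.3,51,147))
w=save('wrist','w6'); P=cloud(w,True); Z=P[...,2]
C=np.array([522.5,-196.5]); t=np.radians(7.2); X=np.array([np.cos(t),np.sin(t)]); Y=np.array([-X[1],X[0]])
bx=(P[...,:2]-C)@X; by=(P[...,:2]-C)@Y
m=(Z>70)&(Z<95)&(abs(bx)<113)&(by>15)&(by<80); print('block top',m.sum(),np.percentile(bx[m],[1,50,99]),np.percentile(by[m],[1,50,99]),np.percentile(Z[m],[5,50,95]))
E
```

```text
at [ 461.6 -151.4  194.5] psi 97.2 t 16.6
  yaw rad -0.869 rows 8
  tot [-380.6  105.6   -5.5] rows 11 each [-34.6   9.6  -0.5]
  tot [ -0.   0. 149.] rows 5 each [-0.   0.  29.8]
block top 2861 [-89.51587078 -42.20010071  90.40547016] [39.33157006 51.13878102 62.61712836] [76.82434087 83.45961598 85.17766239]
```

The hook stands upright: top at z≈84, box y≈51. Next, the tote.

Call:
{"api": "carry_out", "payload": {
  "translation": [
    [0,0,0],
    [0,0,0],
    [0,0,0],
    [0,0,0],
    [0,0,0],
    [0,0,0],
    [0,0,0],
    [0,0,0],
    [-34.6,9.6,0],
    [-34.6,9.6,0],
    [-34.6,9.6,0],
    [-34.6,9.6,0]
  ],
  "yaw": [-0.109,-0.109,-0.109,-0.109,-0.109,-0.109,-0.109,-0.106,0,0,0,0],
  "hand": [0.18,0.18,0.18,0.18,0.18,0.18,0.18,0.18,0.18,0.18,0.18,0.18]
}}

```text
t: 17.65
position: [504.9, -12.8, 191.6]
eef_rot: [0.001, -0.477, 0.879, -0.0]
contact_force: [0.4, -0.3, -0.1]
finger_gap: 0.588
finger_force: 0.0
```

Call:
{"api": "carry_out", "payload": {
  "translation": [
    [-34.6,9.6,0],
    [-34.6,9.6,0],
    [-34.6,9.6,0],
    [-34.6,9.6,0],
    [-34.6,9.6,0],
    [-34.6,9.6,0],
    [-30,9.6,0],
    [0,0,0],
    [0,0,0]
  ],
  "yaw": [0,0,0,0,0,0,0,0,0],
  "hand": [0.18,0.18,0.18,0.18,0.18,0.18,0.18,0.18,0.18]
}}

```text
t: 18.4
position: [577.4, 223.2, 190.7]
eef_rot: [0.0, -0.478, 0.878, -0.0]
contact_force: [0.2, -1.0, -0.0]
finger_gap: 0.593
finger_force: 0.0
```

```bash
python3 - <<'E'
from h import *
w=save('wrist','w7'); P=cloud(w,True); Z=P[...,2]
m=(Z>66)&(Z<82)&(np.hypot(P[...,0]-580,P[...,1]-225)<60)
r=cv2.minAreaRect(P[m][:,:2].astype(np.float32)); print(m.sum(),r)
plan((580.3,225.3,200,147),(580.3,225.3,50,147))
E
```

```text
1285 ((580.9469604492188, 223.927978515625), (87.11674499511719, 15.475953102111816), 56.53096389770508)
at [577.3 222.  191. ] psi 147.1 t 18.45
  tot [-4.4 -0.7 -9. ] rows 1 each [-4.38 -0.7  -8.99]
  tot [ -0.   0. 150.] rows 5 each [-0.  0. 30.]
```

Call:
{"api": "carry_out", "payload": {
  "translation": [
    [-3.9,-1.4,30],
    [0,0,35],
    [0,0,35],
    [0,0,28],
    [0,0,13],
    [0,0,0],
    [0,0,0],
    [0,0,0],
    [0,0,0],
    [0,0,0],
    [0,0,0]
  ],
  "yaw": [0,0,0,0,0,0,0,0,0,0,0],
  "hand": [0.18,0.18,0.18,0.18,0.18,0.18,-1,-1,-1,-1,-1],
  "newtons": 60
}}

```text
t: 19.37
position: [581.7, 224.2, 51.8]
eef_rot: [0.001, -0.477, 0.879, -0.0]
contact_force: [-1.5, -3.3, 8.3]
finger_gap: 0.121
finger_force: 58.5
```

```bash
python3 - <<'E'
from h import *
s=manip.get_state(); print(s['position'],s['contact_force'],s['finger_gap'],s['finger_force'])
C=np.array([522.5,-196.5]); t=np.radians(7.2); X=np.array([np.cos(t),np.sin(t)]); Y=np.array([-X[1],X[0]])
p=C-42*Y; print(p); plan((*s['position'][:2],175,147),(*p,175,187.2))
E
```

```text
[581.65063223 224.22814866  51.83736758] [-1.52836214 -3.25658693  8.26783818] 0.12071332911521129 58.474488258361816
[ 527.76399581 -238.16881746]
at [581.7 224.2  51.8] psi 147.0 t 19.37
  tot [  -0.     0.  -123.2] rows 4 each [ -0.     0.   -30.79]
  yaw rad -0.702 rows 7
  tot [452.  111.4  -0. ] rows 13 each [34.77  8.57 -0.  ]
```

Call:
{"api": "carry_out", "payload": {
  "translation": [
    [0,0,-15],
    [0,0,-25],
    [0,0,-30],
    [0,0,-30],
    [0,0,-24],
    [0,0,0],
    [0,0,0],
    [0,0,0],
    [0,0,0],
    [0,0,0],
    [0,0,0],
    [25,6.2,0]
  ],
  "yaw": [0,0,0,0,-0.1,-0.1,-0.1,-0.1,-0.1,-0.1,-0.102,0],
  "hand": [-1,-1,-1,-1,-1,-1,-1,-1,-1,-1,-1,-1]
}}

```text
t: 20.37
position: [577.9, 201.4, 174.5]
eef_rot: [-0.001, 0.754, -0.657, -0.0]
contact_force: [1.4, -0.7, -1.8]
finger_gap: 0.118
finger_force: 58.8
```

Call:
{"api": "carry_out", "payload": {
  "translation": [
    [34.7,8.6,0],
    [34.7,8.6,0],
    [34.7,8.6,0],
    [34.7,8.6,0],
    [34.7,8.6,0],
    [34.7,8.6,0],
    [34.7,8.6,0],
    [34.7,8.6,0],
    [34.7,8.6,0],
    [34.7,8.6,0],
    [34.7,8.6,0],
    [20,5.2,0]
  ],
  "yaw": [0,0,0,0,0,0,0,0,0,0,0,0],
  "hand": [-1,-1,-1,-1,-1,-1,-1,-1,-1,-1,-1,-1]
}}

```text
t: 21.37
position: [528.6, -215.8, 174.9]
eef_rot: [0.0, 0.75, -0.662, 0.001]
contact_force: [0.1, -0.1, -2.1]
finger_gap: 0.117
finger_force: 58.8
```

Call:
{"api": "carry_out", "payload": {
  "translation": [
    [15,3.6,0],
    [6,1.5,0],
    [0,0,0],
    [0,0,0]
  ],
  "yaw": [0,0,0,0],
  "hand": [-1,-1,-1,-1]
}}

```text
t: 21.7
position: [526.9, -233.5, 174.3]
eef_rot: [-0.0, 0.75, -0.661, 0.0]
contact_force: [-0.5, 0.6, -1.9]
finger_gap: 0.118
finger_force: 58.8
```

```bash
python3 - <<'E'
from h import *
plan((527.3,-234.2,175,187.2),(527.3,-234.2,64,None))
w=save('wrist','w8')
cv2.imwrite('pics/c8.png',w['img'][:,:,::-1])
E
```

```text
at [ 526.9 -233.5  174.3] psi -172.8 t 21.7
  tot [ 0.7 -0.3 -0.7] rows 1 each [ 0.75 -0.32 -0.71]
  tot [  0.  -0. 111.] rows 4 each [ 0.   -0.   27.75]
```

View pics/c8.png

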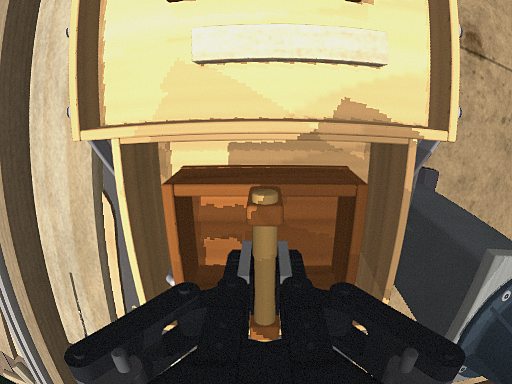

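The tote hangs square over the compartment, with its far edge (165–370, 180) inside the walls (115–415). I lower it.

Call:
{"api": "carry_out", "payload": {
  "translation": [
    [0.7,0,20],
    [0,0,28],
    [0,0,28],
    [0,0,20],
    [0,0,9],
    [0,0,4],
    [0,0,2],
    [0,0,0]
  ],
  "yaw": [0,0,0,0,0,0,0,0],
  "hand": [-1,-1,-1,-1,-1,-1,-1,-1]
}}

```text
t: 22.42
position: [527.5, -234.5, 63.8]
eef_rot: [-0.0, 0.751, -0.661, 0.001]
contact_force: [0.1, -0.0, -1.3]
finger_gap: 0.114
finger_force: 58.8
```

Call:
{"api": "carry_out", "payload": {
  "translation": [
    [0,0,1],
    [0,0,1],
    [0,0,0]
  ],
  "yaw": [0,0,0],
  "hand": [-1,-1,-1]
}}

```text
t: 22.67
position: [527.2, -234.8, 61.5]
eef_rot: [-0.0, 0.75, -0.661, 0.0]
contact_force: [1.2, -0.0, -1.3]
finger_gap: 0.118
finger_force: 58.8
```

Call:
{"api": "carry_out", "payload": {
  "translation": [
    [0,0,1],
    [0,0,1],
    [0,0,0]
  ],
  "yaw": [0,0,0],
  "hand": [-1,-1,-1]
}}

```text
t: 22.92
position: [527.1, -234.8, 59.8]
eef_rot: [-0.0, 0.75, -0.661, 0.001]
contact_force: [-3.6, 2.1, 10.2]
finger_gap: 0.118
finger_force: 60.4
```

Call:
{"api": "carry_out", "payload": {
  "translation": [
    [0,0,0],
    [0,0,0],
    [0,0,0],
    [0,0,0],
    [0,0,-8],
    [0,0,-25],
    [0,0,-40],
    [0,0,-40],
    [0,0,-35],
    [0,0,-30],
    [0,0,0]
  ],
  "yaw": [0,0,0,0,0,0,0,0,0,0,0],
  "hand": [-0.5,-0.3,-0.1,-0.1,-0.1,-0.1,-0.1,-0.1,0,0,0]
}}

```text
t: 23.83
position: [528.7, -235.4, 243.8]
eef_rot: [-0.001, 0.75, -0.661, 0.004]
contact_force: [1.3, -0.9, 0.6]
finger_gap: 0.504
finger_force: 0.0
```

```bash
python3 - <<'E'
from h import *
w=save('wrist','w9'); P=cloud(w,True); Z=P[...,2]
C=np.array([522.5,-196.5]); t=np.radians(7.2); X=np.array([np.cos(t),np.sin(t)]); Y=np.array([-X[1],X[0]])
bx=(P[...,:2]-C)@X; by=(P[...,:2]-C)@Y
def st(n,m): print(n,m.sum(),np.percentile(bx[m],[1,50,99]).round(1),np.percentile(by[m],[1,50,99]).round(1),np.percentile(Z[m],[5,50,95]).round(1))
st('tote wall',(Z>48)&(Z<60)&(abs(bx)<105)&(by<5)&(by>-88)); st('top',(Z>72)&(Z<95)&(abs(bx)<100)&(by<5)&(by>-88))
st('hook',(Z>70)&(Z<95)&(abs(bx)<105)&(by>15)&(by<80))
plan((547.1,-393.6,245,97.2),(547.1,-393.6,163,None))
cv2.imwrite('pics/c9.png',w['img'][:,:,::-1])
E
```

```text
tote wall 1886 [-56.9   5.1  54.2] [-78.8 -38.    0.7] [50.9 55.9 57.3]
top 954 [-9.4 -1.6  5.8] [-81.4 -41.2   2.5] [80.2 83.7 86.6]
hook 1353 [-87.6 -22.1  95.3] [37.8 46.7 59.8] [73.  79.2 84.7]
at [ 528.2 -235.2  240.8] psi -172.8 t 23.88
  yaw rad -1.57 rows 14
  tot [ -1.1 159.5  -4.2] rows 5 each [-0.22 31.91 -0.85]
  tot [ 0.  0. 82.] rows 3 each [ 0.    0.   27.33]
```

View pics/c9.png

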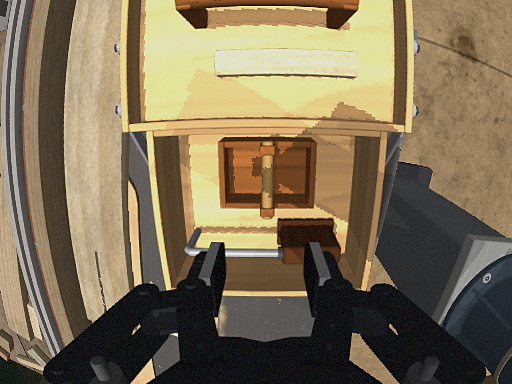

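Tote (267,175) and hook (265,250) stand upright and apart in the compartment, and the batten lies in the tray at (285,63). Now I close the tray. I'm turning +1.57 rather than -1.57 to stay in the last joint's range.

Call:
{"api": "carry_out", "payload": {
  "translation": [
    [0,0,0],
    [0,0,0],
    [0,0,0],
    [0,0,0],
    [0,0,0],
    [0,0,0],
    [0,0,0],
    [0,0,0],
    [0,0,0],
    [0,0,0],
    [0,0,0],
    [0,0,0]
  ],
  "yaw": [0.112,0.112,0.112,0.112,0.112,0.112,0.112,0.112,0.112,0.112,0.112,0.112],
  "hand": [1,1,1,1,1,1,1,1,1,1,1,1]
}}

```text
t: 24.88
position: [526.5, -234.4, 236.3]
eef_rot: [-0.001, -0.173, 0.985, 0.0]
contact_force: [-0.0, -0.1, 0.1]
finger_gap: 1.002
finger_force: 0.0
```

Call:
{"api": "carry_out", "payload": {
  "translation": [
    [0,0,0],
    [0,0,0],
    [0.2,-32,0],
    [0.2,-32,0],
    [0.2,-32,0],
    [0.2,-32,0],
    [0.2,-31,0],
    [0,0,0],
    [0,0,0]
  ],
  "yaw": [0.112,0.114,0,0,0,0,0,0,0],
  "hand": [1,1,1,1,1,1,1,1,1]
}}

```text
t: 25.63
position: [545.5, -393.6, 235.3]
eef_rot: [-0.001, -0.063, 0.998, 0.001]
contact_force: [0.2, 0.3, 0.4]
finger_gap: 1.001
finger_force: 0.0
```

```bash
python3 - <<'E'
from h import *
plan((547.1,-393.6,245,97.2),(547.1,-393.6,162.6,None))
E
```

```text
at [ 545.5 -393.6  235.3] psi 97.2 t 25.63
  tot [-1.6 -0.2 -9.7] rows 1 each [-1.6  -0.19 -9.74]
  tot [-0.   0.  82.4] rows 3 each [-0.    0.   27.47]
```

Call:
{"api": "carry_out", "payload": {
  "translation": [
    [-1.6,0,20],
    [0,0,30],
    [0,0,22.5],
    [0,0,0],
    [0,0,0],
    [0,0,0],
    [0,0,0],
    [0,0,0],
    [0,0,0],
    [0,0,0]
  ],
  "yaw": [0,0,0,0,0,0,0,0,0,0],
  "hand": [1,1,1,1,-1,-1,-1,-1,-1,-1],
  "newtons": 50
}}

```text
t: 26.47
position: [548.1, -393.2, 165.5]
eef_rot: [0.001, -0.063, 0.998, -0.001]
contact_force: [1.1, -7.8, 3.3]
finger_gap: 0.168
finger_force: 48.6
```

```bash
python3 - <<'E'
from h import *
s=manip.get_state(); print(s['position'],s['contact_force'],s['finger_gap'])
n=36; q=1.745*(1+np.cos(np.pi*np.arange(0,n+1)/n))/2; a=.96-q
r=np.c_[0*a[1:],np.diff(130*np.sin(a)),np.diff(-130*np.cos(a))].round(1)
for i in(0,12,24): print(r[i:i+12].tolist())
E
```

```text
[ 548.11711048 -393.23131698  165.48231664] [ 1.11368955 -7.79339004  3.27790654] 0.1680083737873231
[[-0.0, 0.3, -0.3], [-0.0, 0.9, -0.9], [-0.0, 1.5, -1.5], [-0.0, 2.2, -2.0], [-0.0, 2.9, -2.5], [-0.0, 3.5, -2.9], [-0.0, 4.2, -3.2], [-0.0, 5.0, -3.4], [-0.0, 5.7, -3.5], [-0.0, 6.4, -3.5], [-0.0, 7.1, -3.4], [-0.0, 7.7, -3.1]]
[[-0.0, 8.3, -2.7], [-0.0, 8.9, -2.2], [-0.0, 9.3, -1.6], [-0.0, 9.6, -1.0], [0.0, 9.8, -0.3], [0.0, 9.9, 0.5], [0.0, 9.8, 1.2], [0.0, 9.6, 2.0], [0.0, 9.3, 2.6], [0.0, 8.9, 3.2], [0.0, 8.3, 3.7], [0.0, 7.7, 4.1]]
[[0.0, 7.1, 4.4], [0.0, 6.4, 4.5], [0.0, 5.7, 4.6], [0.0, 5.0, 4.5], [0.0, 4.3, 4.2], [0.0, 3.6, 3.9], [0.0, 3.0, 3.5], [0.0, 2.4, 2.9], [0.0, 1.8, 2.4], [0.0, 1.3, 1.7], [0.0, 0.7, 1.1], [0.0, 0.2, 0.4]]
```

Call:
{"api": "carry_out", "payload": {
  "translation": [
    [0,0.3,-0.3],
    [0,0.9,-0.9],
    [0,1.5,-1.5],
    [0,2.2,-2.0],
    [0,2.9,-2.5],
    [0,3.5,-2.9],
    [0,4.2,-3.2],
    [0,5.0,-3.4],
    [0,5.7,-3.5],
    [0,6.4,-3.5],
    [0,7.1,-3.4],
    [0,7.7,-3.1]
  ],
  "yaw": [0,0,0,0,0,0,0,0,0,0,0,0],
  "hand": [-1,-1,-1,-1,-1,-1,-1,-1,-1,-1,-1,-1]
}}

```text
t: 27.47
position: [542.1, -345.8, 195.7]
eef_rot: [0.001, -0.063, 0.998, -0.001]
contact_force: [2.0, -4.0, 4.7]
finger_gap: 0.17
finger_force: 49.2
```

Call:
{"api": "carry_out", "payload": {
  "translation": [
    [0,8.3,-2.7],
    [0,8.9,-2.2],
    [0,9.3,-1.6],
    [0,9.6,-1.0],
    [0,9.8,-0.3],
    [0,9.9,0.5],
    [0,9.8,1.2],
    [0,9.6,2.0],
    [0,9.3,2.6],
    [0,8.9,3.2],
    [0,8.3,3.7],
    [0,7.7,4.1]
  ],
  "yaw": [0,0,0,0,0,0,0,0,0,0,0,0],
  "hand": [-1,-1,-1,-1,-1,-1,-1,-1,-1,-1,-1,-1]
}}

```text
t: 28.47
position: [528.0, -235.4, 184.4]
eef_rot: [0.0, -0.064, 0.998, 0.0]
contact_force: [10.0, -0.2, -5.7]
finger_gap: 0.166
finger_force: 48.7
```

Call:
{"api": "carry_out", "payload": {
  "translation": [
    [0,7.1,4.4],
    [0,6.4,4.5],
    [0,5.7,4.6],
    [0,5.0,4.5],
    [0,4.3,4.2],
    [0,3.6,3.9],
    [0,3.0,3.5],
    [0,2.4,2.9],
    [0,1.4,1.9],
    [0,0.9,1.2],
    [0,0,0]
  ],
  "yaw": [0,0,0,0,0,0,0,0,0,0,0],
  "hand": [-1,-1,-1,-1,-1,-1,-1,-1,-1,-1,-1]
}}

```text
t: 29.38
position: [523.1, -197.0, 148.5]
eef_rot: [0.0, -0.064, 0.998, -0.0]
contact_force: [12.0, -5.2, -10.0]
finger_gap: 0.169
finger_force: 48.8
```

Call:
{"api": "carry_out", "payload": {
  "translation": [
    [0,0.2,0.5],
    [0,0.2,0.5],
    [0,0.2,0.5],
    [0,0,0.5],
    [0,0,0]
  ],
  "yaw": [0,0,0,0,0],
  "hand": [-1,-1,-1,-1,-1]
}}

```text
t: 29.8
position: [523.2, -196.7, 147.8]
eef_rot: [0.001, -0.064, 0.998, -0.001]
contact_force: [5.6, -2.8, 4.7]
finger_gap: 0.165
finger_force: 50.7
```

Vertical force has turned positive, so the tray rests on the rim. I'll release, retreat and check.

Call:
{"api": "carry_out", "payload": {
  "translation": [
    [0,0,0],
    [0,0,0],
    [0,0,0],
    [0,0,0],
    [0,0,-20],
    [0,0,-35],
    [0,0,-35],
    [0,30,0],
    [0,35,0],
    [0,35,0],
    [0,35,0],
    [0,35,0]
  ],
  "yaw": [0,0,0,0,0,0,0,0,0,0,0,0],
  "hand": [-0.4,0,0.5,1,1,1,1,1,1,1,1,1]
}}

```text
t: 30.8
position: [500.3, -26.6, 237.4]
eef_rot: [-0.0, -0.063, 0.998, 0.0]
contact_force: [1.1, -0.2, 0.1]
finger_gap: 0.999
finger_force: 0.0
```

Call:
{"api": "carry_out", "payload": {
  "translation": [
    [0,35,0],
    [0,35,0],
    [0,35,0],
    [0,35,0],
    [0,35,0],
    [0,35,0],
    [0,0,0]
  ],
  "yaw": [0,0,0,0,0,0,0],
  "hand": [1,1,1,1,1,1,1]
}}

```text
t: 31.38
position: [473.2, 185.1, 237.2]
eef_rot: [-0.0, -0.066, 0.998, 0.001]
contact_force: [1.1, -0.7, -0.1]
finger_gap: 1.002
finger_force: 0.0
```

```bash
python3 - <<'E'
from h import *
g=save('top','top9'); g0=load('top0')
for n,G in(('before',g0),('after',g)):
    P=cloud(G);Z=P[...,2]; b=(P[...,0]>380)&(P[...,0]<660)&(P[...,1]<-85)&(P[...,1]>-310)
    for lo,hi in((125,150),(155,185)):
        m=b&(Z>lo)&(Z<hi); print(n,m.sum(),cv2.minAreaRect(P[m][:,:2].astype(np.float32)),np.median(Z[m]))
d=np.abs(g['img'].astype(int)-g0['img']).max(2)
for k,(u,v) in dict(tan=(141,169),cream=(235,169),b=(188,245),a=(224,242),o12=(378,167),o13=(384,199),red=(378,248)).items(): print(k,np.median(d[v-18:v+18,u-18:u+18]),(d[v-18:v+18,u-18:u+18]>40).sum())
cv2.imwrite('pics/c10.png',cv2.resize(g['img'][100:280,110:410],None,fx=2.5,fy=2.5)[:,:,::-1])
E
```

```text
before 913 ((521.5537719726562, -195.6598358154297), (262.1070861816406, 196.23651123046875), 7.236321449279785) 134.41818532171646
before 278 ((521.5689086914062, -195.307861328125), (126.11677551269531, 17.28699493408203), 7.28830623626709) 167.8444858029011
after 909 ((523.3389892578125, -195.5906982421875), (265.2303161621094, 197.015869140625), 7.187361240386963) 134.56836445365752
after 279 ((521.5281372070312, -195.41571044921875), (125.83023834228516, 17.489933013916016), 7.410439968109131) 166.99892836282675
tan 12.0 176
cream 9.0 0
b 41.5 661
a 6.0 53
o12 10.0 0
o13 9.0 0
red 9.0 0
```

View pics/c10.png

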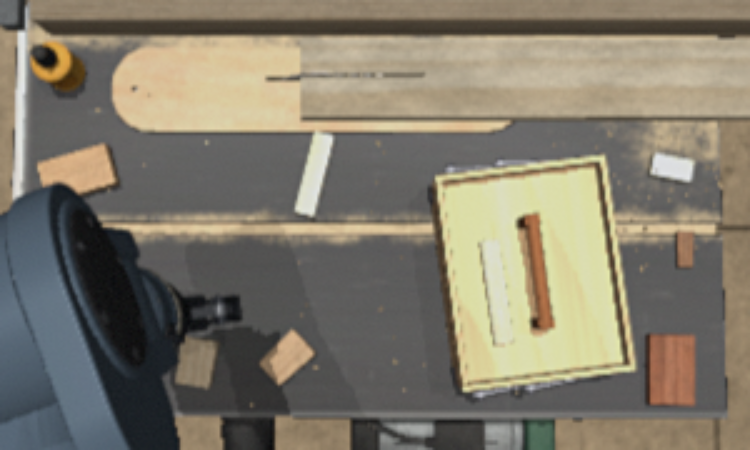

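The tray is shut with its batten in place at (495,290) and all the scraps are where they were; the changes at tan and block_b are only the arm and its shadow.

```bash
python3 -c "
from plant import job_done; print(job_done())"
```

```text
the job is handed in; nothing more can be done
None
```

The job is handed in at about 31 s: tote drawn about 134 mm by the hook, hook and tote packed upright in the box, and the tray shut with its batten in; the final picture shows no scrap moved.

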